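# Hang the face-shield head frame over the bar of its stand

### The job

Draw the black head frame with the orange crown pad out of its leaning rest and hang it on the stand: its arch over the horizontal bar, one leg on each side, upright and square to the bar, between the post and the upturned tip. The bar can stand at any height, so lower the frame gently until you feel the bar take its weight, without pressing on it, and only then let go; do not drop it on. Leave the jars and the dropper bottle where they stand.

Things in the scene. Friction and masses are not known exactly. Their poses are not given: they have to be found in the camera images.
- frame: Loose head frame, 0.11 to 0.23 kg: upside-down U of 12 mm black tube in its own y-z plane, 144 wide (y), 120 high (z), 14 mm thick (x, normal to the U). Origin: midway between the feet, level with their undersides; z runs from feet to crown. Legs at y = +-60 end in rubber foot pads 14 x 24 x 40 mm, 96 mm apart. It starts leaning in the rest, 35 degrees from vertical, crown to the robot's right.
- frame_arch (a point): Underside of the frame's arch at its middle, 83 mm above the frame's origin (same axes): here the bar shall lie. The inside falls off to both sides, so the frame centres itself on a bar.
- frame_pad (a point): Centre of the top of the frame's orange crown pad, 120 mm above the frame's origin (same axes). Pad: 12 mm thick (x), 104 mm wide (y, too wide to grip), 27 mm deep (z 93 to 120). Pinch it across x, fingers pointing along the frame's -z; tips at z = 97 stay clear of a bar under the arch. 25 N of grip is enough.
- rest: Fixed aluminium rest, 110 x 172 mm, 80 mm high. Origin: centre of its underside; z up. An inclined trough along its y, leaning 35 degrees from vertical to its -x; the frame's origin stands at (0, 0, 24) mm in it, frame z along (-0.574, 0, 0.819), frame x along (0.819, 0, 0.574). 18 mm gap for 14 mm feet, hidden 28 mm deep: draw the frame 60 mm out along its z to free it.
- stand: Fixed hanging stand, dark base plate 150 x 110 x 8 mm. Origin: centre of its underside; z up. Post at x = +55 mm; from it a level steel bar, 12 mm thick, sprung in height (2 N/mm, 12 mm of give), runs along -x above y = 0 to an upturned tip at x = -60 to -77 mm that rises 14 mm above the bar's top. The post is clamped at a new height each time: bar top 115 to 155 mm up, not among the readings.
- stand_span (a point): Point on the stand at desk height (z = 0) straight below the middle of the free stretch of bar, which reaches 45 mm to either side along the stand's x. Axes as the stand's.
- jar_white: Bystander: clear screw jar of white powder, black lid, 45 mm in diameter, 48 mm high; origin at the centre of its underside.
- jar_black: Bystander: clear screw jar of dark grey powder, black lid, 49 mm in diameter, 52 mm high; origin at the centre of its underside.
- vial: Bystander: brown dropper bottle with a black top, 27 mm in diameter, 87 mm high; origin at the centre of its underside.

How it is judged:
By the outcome, as a careful person would: the job done as asked, in the order asked, and still so for the second after the job is handed in, with the robot touching nothing.
It also fails if it takes over 51 s, if anything falls off the work surface, if the arm or the gripper's body presses on something with over 40 N, if the wrist force passes 120 N, or if a joint passes its speed limit or range.

### The arm

A 6-joint arm with a two-finger parallel gripper is mounted at the origin on a cart in front of the work surface, level with it; the furniture and walls round the work are solid. World frame = base frame: x ahead of the robot, y to its left, z up, the work surface at z = 0. Lengths are in m, angles in rad, forces in N, time in s.
With the tool pointing down it reaches from about 0.2 to 0.875 m from the base axis. Payload 3.4 kg.
Tool frame: the origin (TCP) lies between the finger pads; the fingertips stand 25 mm ahead of it and the grasp point (between the pads) lies 6 mm ahead of it (r.nose_length is the z of the fingertips in the tool frame, in m); z points along the fingers, y is the line along which they close (so a half turn about z gives the same grasp; the last joint's range is limited). The gripper opens to 94 mm and grips with 3 to 60 N. Pads are 16 mm wide; open, the fingers measure 119 mm over their backs; the gripper's body (75 mm by 177 mm) begins 78 mm behind the grasp point.
Start: joints at [1.067, 0.276, 1.505, -0, 1.361, -0.121], TCP at [0.215, 0.533, 0.23] pointing down, gripper open.
Joint ranges: [-2.89, 2.89], [-0.75, 2.08], [0.22, 2.7], [-1.18, 4.32], [0.11, 2.71], [-2.7, 2.7]. Speed limits (rad/s): [2.57, 2.57, 3.14, 3.14, 3.14, 3.14].

### API

Orientations are given as a unit quaternion [w, x, y, z].
In Python, from plant import r, gripper_to, inverse_kinematics, vision, models, telemetry gives the robot as it stands. Calls block until the motion is done:
- r.move_to(position, orientation): joint-space move of the TCP to a pose.
- r.move_l(position, rot=None, vel=0.15, guard=None): straight line of the TCP; rot=None keeps the orientation; vel is the mean speed in m/s. With guard (N) it stops when the force on the tool has changed by that much, and returns True; else False.
- r.movej(angles): joint-space move.
- gripper_to(opening, f_grip=None): finger opening in m; f_grip is the grip in N (None keeps the last); returns when the fingers have stopped.
- r.hold(seconds).
- inverse_kinematics(position, orientation): joint angles nearest the present ones, or None.
- vision.snapshot(name): name is "side" or "top"; returns the picture (384x512x3 uint8, red, green, blue); there is no depth.
- vision.get_calibration(name): a dict with "fx", "fy", "cx", "cy" (pixels), "D" ([k1, k2, p1, p2, k3] as OpenCV has them; the pictures are not rectified), "position" and "orientation" of the camera in the world. Camera axes: x right, y down, z forward; pixel columns grow to the right and rows downward; lengths in m; the calibration is good to about 2 mm. A picture is of the moment at which its call begins. get_calibration takes no time and is no camera call.
A pose or a line that the arm cannot do raises r.PlanningError and nothing moves.
- r.sign_off(): hands the job in; it is judged then, once.
Trained networks look in the newest picture that a camera, given by its name, has taken for a name from the list of things; names that differ only in an ending like _2 or _b are one class to them, and where a whole thing is asked for, a point or a joint stands for the part that bears it (a point fixed in the world has none). Each returns a list of dicts, best first, with "score" (0 to 1); they miss things now and then, are a little off and sometimes report something else, mostly with a low value. They report only what shows in the picture. A call takes as long as a camera call.
- models.boxes_of(thing, camera): "at" ([x, y, z] in m, in world coordinates, good to about 4 mm: the middle of the surface that is visible of it).
- models.regions_of(thing, camera): "pixels" (384x512 bool, what is visible of it).
- models.mark_of(thing, camera): "at" ([x, y, z] in m, in world coordinates, good to about 4 mm: a listed point, or the origin of a listed thing).
Readings, each from a call of its own:
- telemetry.current_t(): time.
- telemetry.current_joints(): joint angles.
- telemetry.current_dq(): joint speeds.
- telemetry.current_joint_efforts(): joint torques, N m.
- telemetry.current_ee_pos(): TCP position.
- telemetry.current_tool_rot(): TCP orientation.
- telemetry.current_wrist_force(): force on the tool from outside, world axes, zero at the start.
- telemetry.current_torque(): the same for the moment, N m.
- telemetry.current_opening(): finger opening in m.
- telemetry.current_finger_force(): force on a finger pad.
Only numpy, scipy, OpenCV 4.12 (cv2) and the standard library are available. Lean on these libraries where they do the work, as an engineer would, in place of code of your own. Each camera call takes 0.05 s, during which the arm holds its last target. There are 200 camera calls.

## Working session

There is one attempt and no reset: what is moved stays moved. The work goes in short steps, each a Python script; the robot and the scene stay as the last script left them, time stands still between calls to the robot, and variables do not carry over. Pictures are saved under pics/ and viewed, at most 10 in all, crops included, and the job is handed in when it is done.

```bash
mkdir -p pics; ls; python3 - <<'E'
from plant import r,vision,models,telemetry
import cv2,numpy as np
for c in("side","top"):
    im=vision.snapshot(c);cv2.imwrite(f"pics/{c}0.png",im[:,:,::-1])
    k=vision.get_calibration(c);print(c,np.round(k["position"],3),np.round(k["orientation"],3),k["fx"],k["D"])
    for t in("frame","frame_pad","frame_arch","rest","stand","stand_span","jar_white","jar_black","vial"):
        print(t,[(np.round(d["at"],3).tolist(),round(d["score"],2)) for d in models.mark_of(t,c)[:3]])
print(telemetry.current_t(),r.nose_length)
E
```

```text
pics
side [ 0.42  -0.952  0.52 ] [-0.528  0.841 -0.098  0.057] 472.1811678903602 [-0.16154226  0.          0.          0.          0.        ]
frame [([0.622, 0.013, 0.027], 0.75)]
frame_pad [([0.632, -0.052, 0.121], 0.6)]
frame_arch [([0.632, -0.04, 0.089], 0.75)]
rest [([0.624, 0.017, 0.003], 0.72)]
stand [([0.457, -0.139, -0.004], 0.73)]
stand_span [([0.461, -0.146, 0.002], 0.95)]
jar_white [([0.808, -0.002, -0.002], 0.66)]
jar_black [([0.602, -0.211, 0.002], 0.93), ([0.46, -0.145, 0.0], 0.53)]
vial [([0.772, -0.133, -0.002], 0.61)]
top [ 0.523 -0.094  1.019] [ 0.037 -0.7    0.712 -0.04 ] 401.4876706120457 [-0.08482778  0.          0.          0.          0.        ]
frame []
frame_pad [([0.627, -0.055, 0.119], 0.65), ([0.621, 0.015, -0.002], 0.55)]
frame_arch [([0.63, -0.037, 0.093], 0.59)]
rest [([0.617, 0.012, -0.002], 0.7)]
stand [([0.464, -0.14, 0.001], 0.63)]
stand_span [([0.46, -0.147, -0.0], 0.93)]
jar_white [([0.808, 0.002, -0.002], 0.63)]
jar_black [([0.601, -0.213, 0.001], 0.74)]
vial [([0.776, -0.137, -0.004], 0.56)]
1.0 0.025
```

View pics/side0.png

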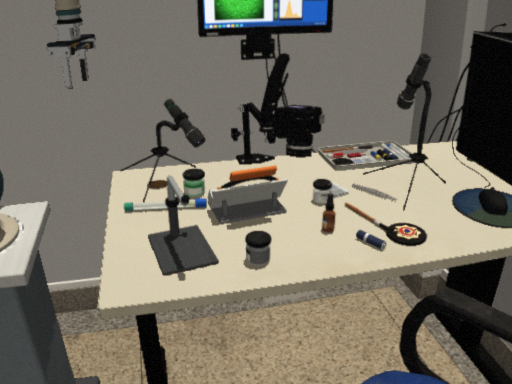

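View pics/top0.png

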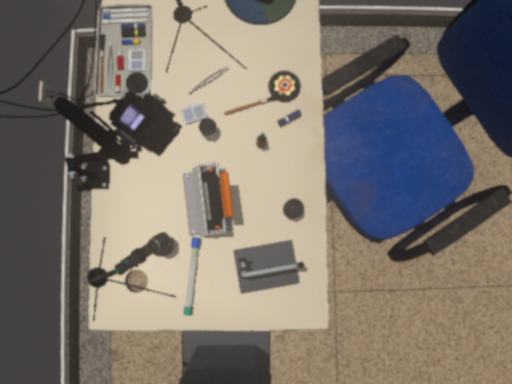

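```bash
cat > h.py <<'E'
import cv2,numpy as np
from scipy.spatial.transform import Rotation as R
from plant import r,gripper_to,inverse_kinematics,vision,models,telemetry
def cal(c):
    k=vision.get_calibration(c);K=np.array([[k["fx"],0,k["cx"]],[0,k["fy"],k["cy"]],[0,0,1]])
    w,x,y,z=k["orientation"];return K,np.array(k["D"]),np.array(k["position"]),R.from_quat([x,y,z,w]).as_matrix()
def ray(c,px):
    K,D,p,M=cal(c);u=cv2.undistortPoints(np.array(px,float).reshape(-1,1,2),K,D)[:,0]
    return p,np.c_[u,np.ones(len(u))]@M.T
def plane(c,px,z):
    p,d=ray(c,px);return p+d*((z-p[2])/d[:,2])[:,None]
def proj(c,P):
    K,D,p,M=cal(c);return cv2.projectPoints((np.array(P,float).reshape(-1,3)-p)@M,np.zeros(3),np.zeros(3),K,D)[0][:,0]
E
python3 - <<'E'
from h import *
a=cv2.imread("pics/side0.png")[150:290,130:300];b=cv2.imread("pics/top0.png")[155:305,175:325]
cv2.imwrite("pics/z.png",np.hstack([cv2.resize(a,(400,330),interpolation=3),cv2.resize(b,(400,400),interpolation=3)[:330]]))
cv2.imwrite("pics/z.png",np.hstack([cv2.copyMakeBorder(cv2.resize(a,(400,330),interpolation=3),0,70,0,0,0),cv2.resize(b,(400,400),interpolation=3)]))
for c in("top",):
  for t,z in(("stand",.008),("rest",.0),("frame",.1),("frame_pad",.1)):
    for d in models.regions_of(t,c)[:2]:
        m=d["pixels"];ys,xs=np.nonzero(m);P=plane(c,np.c_[xs,ys],z)[:,:2].astype(np.float32)
        q=cv2.minAreaRect(P*1000);print(c,t,round(d["score"],2),m.sum(),np.round(q[0]),np.round(q[1]),round(q[2],1),np.round(P.mean(0),3))
E
```

```text
top stand 0.97 2757 [ 461. -151.] [112. 170.] 8.9 [ 0.46  -0.143]
top rest 0.71 2117 [634.   7.] [186. 111.] 7.7 [0.625 0.015]
top rest 0.66 92 [ 784. -138.] [21. 32.] 88.8 [ 0.783 -0.138]
top frame 0.72 859 [624. -29.] [139.  65.] 6.2 [ 0.627 -0.035]
top frame_pad 0.61 835 [625. -29.] [141.  65.] 6.3 [ 0.628 -0.034]
top frame_pad 0.52 2676 [ 467. -144.] [100. 153.] 8.8 [ 0.466 -0.138]
```

View pics/z.png

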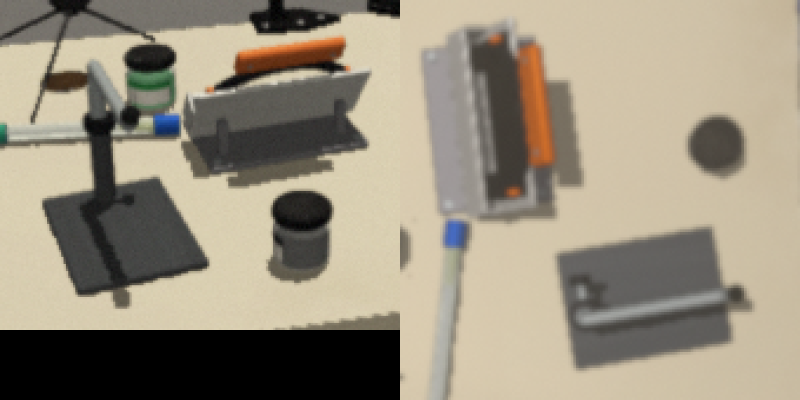

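```bash
cat >> h.py <<'E'
def fit(m,c,z):
    ys,xs=np.nonzero(m);P=plane(c,np.c_[xs,ys],z)[:,:2];q=P-P.mean(0);v=np.linalg.svd(q,full_matrices=False)[2][0];v=v*np.sign(v[0]);return np.degrees(np.arctan2(v[1],v[0])),P
def q4(M): x,y,z,w=R.from_matrix(M).as_quat();return [w,x,y,z]
E
python3 - <<'E'
from h import *
im=cv2.imread("pics/top0.png");hsv=cv2.cvtColor(im,cv2.COLOR_BGR2HSV)
def orange(f,roi):
    h=cv2.cvtColor(cv2.imread(f),cv2.COLOR_BGR2HSV);m=((h[...,0]<15)&(h[...,1]>150)&(h[...,2]>90)).astype(np.uint8)
    k=np.zeros_like(m);k[roi]=1;n,l,s,_=cv2.connectedComponentsWithStats(m*k);i=1+np.argmax(s[1:,4]);print(s[i]);return l==i
m=orange("pics/top0.png",np.s_[150:250,180:250]);a,P=fit(m,"top",.115);print("top pad angle",a,P.mean(0))
m2=orange("pics/side0.png",np.s_[150:200,200:300]);a,P=fit(m2,"side",.118);print("side",a,P.mean(0))
# candidates: project pad ends for given pose to check
org=np.array([.6205,.0145])
for yaw in(95,96,97,98,99):
    Rr=R.from_euler("z",yaw,degrees=True).as_matrix()
    F=Rr@np.array([[.819,0,-.574],[0,1,0],[.574,0,.819]]);o=np.r_[org,.024]
    c=[o+F@np.array([x,y,z]) for x in(-.006,.006) for y in(-.052,.052) for z in(.093,.12)]
    for cam,mm in(("top",m),("side",m2)):
        p=proj(cam,c);h=np.zeros(mm.shape,np.uint8);cv2.fillConvexPoly(h,cv2.convexHull(np.round(p).astype(np.int32)),1)
        ys,xs=np.nonzero(mm);Y,X=np.nonzero(h);print(yaw,cam,"IoU",round((mm&(h>0)).sum()/(mm|(h>0)).sum(),3),"mean diff px",round(xs.mean()-X.mean(),2),round(ys.mean()-Y.mean(),2))
print("F",telemetry.current_wrist_force(),telemetry.current_t())
# IK feasibility
Rs=R.from_euler("z",98.8,degrees=True).as_matrix();Rr=R.from_euler("z",97,degrees=True).as_matrix()
F=Rr@np.array([[.819,0,-.574],[0,1,0],[.574,0,.819]])
for s in(1,-1):
    T=np.array([[0,s,0],[s,0,0],[0,0,-1.]]).T   # cols: tool x,y,z in frame axes
    for n,M,p in(("pre",F,o+F@[0,0,.20]),("grasp",F,o+F@[0,0,.122]),("out",F,o+F@[0,0,.20]),("up",F,o+F@[0,0,.2]+[0,0,.15]),("hang",Rs,[.4605,-.1465,.36]),("low",Rs,[.4605,-.1465,.15])):
        j=inverse_kinematics(p,q4(M@T));print(s,n,None if j is None else np.round(j,2))
E
```

```text
[220 172  13  45 366]
top pad angle 6.267739630417127 [ 0.62830032 -0.04795024]
[230 166  46  15 356]
side 11.53002877151654 [ 0.62759229 -0.06324031]
95 top IoU 0.632 mean diff px 0.55 -1.34
95 side IoU 0.605 mean diff px 2.61 0.21
96 top IoU 0.641 mean diff px 0.52 -0.78
96 side IoU 0.587 mean diff px 2.68 -0.05
97 top IoU 0.701 mean diff px 0.56 -0.32
97 side IoU 0.568 mean diff px 1.58 0.2
98 top IoU 0.638 mean diff px 0.53 0.38
98 side IoU 0.602 mean diff px 1.38 0.41
99 top IoU 0.669 mean diff px 0.75 0.21
99 side IoU 0.602 mean diff px 1.35 0.42
F [-0.41091735 -0.40992469  0.50719976] 1.2
1 pre [-0.53  0.57  1.3   0.48  1.67 -2.27]
1 grasp [-0.48  0.59  1.43  0.49  1.51 -2.3 ]
1 out [-0.53  0.57  1.3   0.48  1.67 -2.27]
1 up [-0.53  0.5   1.05  0.51  1.94 -2.12]
1 hang [-0.45  0.09  1.43 -0.    1.62 -2.18]
1 low [-0.45  0.2   1.82 -0.    1.12 -2.18]
-1 pre [-0.53  0.57  1.3   0.48  1.67  0.87]
-1 grasp [-0.48  0.59  1.43  0.49  1.51  0.84]
-1 out [-0.53  0.57  1.3   0.48  1.67  0.87]
-1 up [-0.53  0.5   1.05  0.51  1.94  1.02]
-1 hang [-0.45  0.09  1.43 -0.    1.62  0.97]
-1 low [-0.45  0.2   1.82 -0.    1.12  0.97]
```

```bash
cat >> h.py <<'E'
Rs=R.from_euler("z",98.8,degrees=True).as_matrix();Rr=R.from_euler("z",97,degrees=True).as_matrix()
F=Rr@R.from_euler("y",-35,degrees=True).as_matrix()
T=np.array([[0,-1,0],[-1,0,0],[0,0,-1.]])
o=np.array([.6215,.0138,.024])
def force(n=10):
    f=[]
    for _ in range(n): f.append(telemetry.current_wrist_force());r.hold(.02)
    return np.mean(f,0)
E
python3 - <<'E'
from h import *
print(np.round(F,3))
r.move_l([.215,.533,.42],vel=.3)
qd=q4(F@T)
r.move_to(o+F@[0,0,.20]+[0,0,.2],qd)
gripper_to(.05)
r.move_l(o+F@[0,0,.20],vel=.25)
im=vision.snapshot("side");a=im[100:250,130:330];b=vision.snapshot("top")[130:280,160:310]
cv2.imwrite("pics/pre.png",np.hstack([cv2.resize(a,(440,330),interpolation=3),cv2.resize(b,(330,330),interpolation=3)])[:,:,::-1])
print(telemetry.current_t(),telemetry.current_ee_pos(),o+F@[0,0,.2],force())
E
```

```text
[[-0.1   -0.993  0.07 ]
 [ 0.813 -0.122 -0.569]
 [ 0.574  0.     0.819]]
6.5333 [ 0.63636232 -0.10043656  0.1897082 ] [ 0.63548028 -0.10006022  0.18783041] [-0.03333875 -0.16955244  0.13371553]
```

View pics/pre.png

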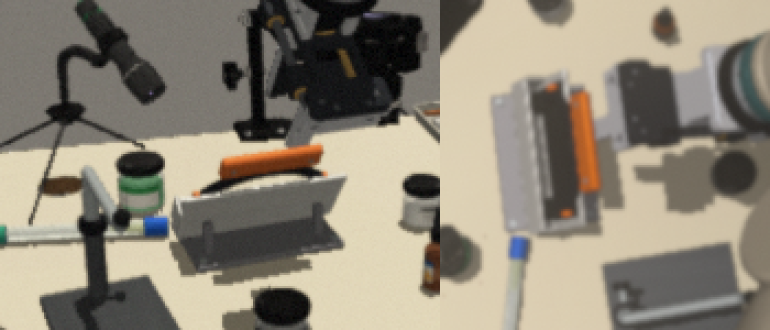

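```bash
python3 - <<'E'
from h import *
p=np.array(telemetry.current_ee_pos());w,x,y,z=telemetry.current_tool_rot();M=R.from_quat([x,y,z,w]).as_matrix()
print(np.round(M-F@T,3).tolist())
P=[p+M@[0,0,s] for s in(.025,-.072,-.15)]+[o+F@[0,0,.12]]
a=proj("top",P);b=proj("side",P);print("crop top",np.round((a-[160,130])*2.2+[440,0]));print("crop side",np.round((b-[130,100])*2.2))
E
```

```text
[[-0.0, 0.001, 0.002], [0.0, -0.001, -0.001], [0.002, 0.001, -0.001]]
crop top [[620. 130.]
 [682. 110.]
 [741.  90.]
 [590. 140.]]
crop side [[282. 119.]
 [305.  53.]
 [327.  -8.]
 [270. 152.]]
```

```bash
python3 - <<'E'
from h import *
print(r.move_l(o+F@[0,0,.122],vel=.08,guard=8),telemetry.current_ee_pos(),o+F@[0,0,.122])
gripper_to(0,25)
print(telemetry.current_opening(),telemetry.current_finger_force(),force())
im=vision.snapshot("side");a=im[100:250,130:330];b=vision.snapshot("top")[130:280,160:310]
cv2.imwrite("pics/grip.png",np.hstack([cv2.resize(a,(440,330),interpolation=3),cv2.resize(b,(330,330),interpolation=3)])[:,:,::-1])
print(telemetry.current_t())
E
```

```text
False [ 0.6304413  -0.05601582  0.12433126] [ 0.63002797 -0.05565473  0.12393655]
0.011592496200095953 24.976099133491516 [ 0.0979604  -0.15144264  0.40860509]
8.7667
```

View pics/grip.png

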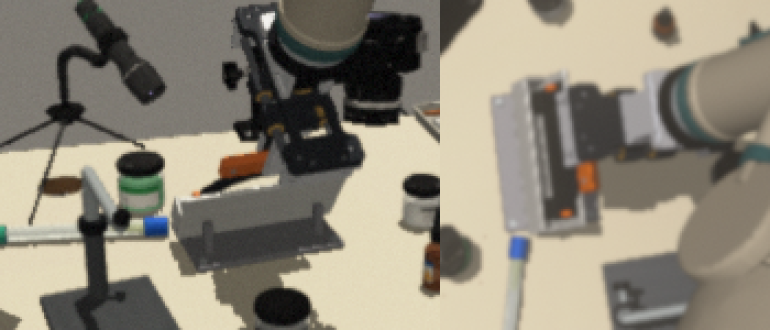

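```bash
python3 - <<'E'
from h import *
f0=force()
print("jam",r.move_l(o+F@[0,0,.122+.075],vel=.06,guard=20))
f1=force();print(f0,f1,telemetry.current_opening())
r.move_l(o+F@[0,0,.197]+[0,0,.16],vel=.2)
sp=np.array([.4605,-.1465,.36])
r.move_to(sp,q4(Rs@T))
print("f",force(),telemetry.current_opening(),telemetry.current_ee_pos())
a=vision.snapshot("side")[30:290,100:300];b=vision.snapshot("top")[180:320,180:340]
cv2.imwrite("pics/above.png",np.hstack([cv2.resize(a,(400,520),interpolation=3),cv2.copyMakeBorder(cv2.resize(b,(400,350),interpolation=3),0,170,0,0,0)])[:,:,::-1])
for c in("side","top"):
  for t in("frame_arch","frame_pad","frame","stand_span"): print(c,t,[(np.round(d["at"],3).tolist(),round(d["score"],2)) for d in models.mark_of(t,c)[:1]])
P=[sp-[0,0,.122-h] for h in(.083,.12)]
for c in("side","top"):print(c,proj(c,P))
print(telemetry.current_t())
E
```

```text
jam False
[-0.01452679 -0.48501313  0.50267586] [-0.27442514 -0.29223638 -2.42157493] 0.011617474927939573
f [ 0.04370424  0.02682781 -2.2276149 ] 0.01166391238569538 [ 0.46193207 -0.14706554  0.35829693]
side frame_arch [([0.465, -0.149, 0.32], 0.61)]
side frame_pad [([0.462, -0.147, 0.358], 0.86)]
side frame []
side stand_span [([0.46, -0.15, 0.001], 0.68)]
top frame_arch []
top frame_pad [([0.461, -0.139, -0.001], 0.47)]
top frame []
top stand_span [([0.46, -0.146, -0.0], 0.85)]
side [[168.31700446  93.04808179]
 [166.79379947  71.73102463]]
top [[277.78468214 277.16487397]
 [279.52823765 279.17010962]]
12.875
```

View pics/above.png

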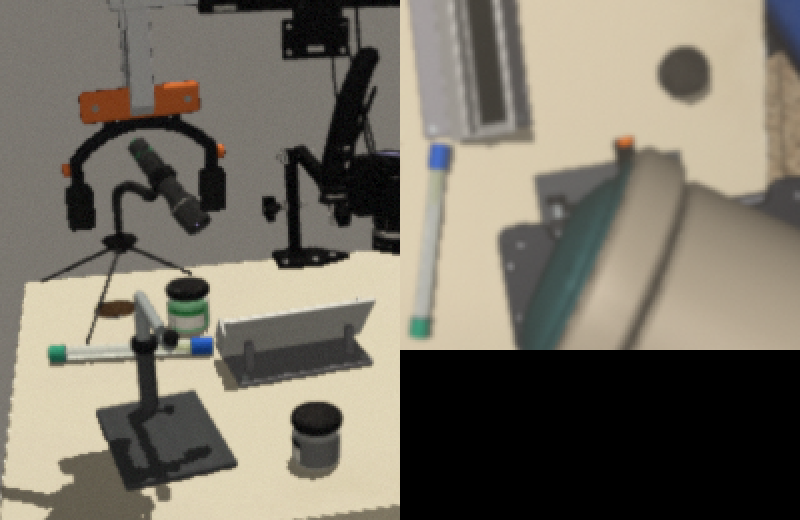

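```bash
cat >> h.py <<'E'
def tri(a,b):
    p,d=ray("top",[a]);q,e=ray("side",[b]);A=np.c_[d[0],-e[0]];s=np.linalg.lstsq(A,q-p,rcond=None)[0]
    return p+s[0]*d[0],q+s[1]*e[0]
E
python3 - <<'E'
from h import *
print("tip",tri((300.6,264.9),(184.5,199)),"end",tri((242.5,274.2),(170.5,178)))
for z in(.115,.135,.155):
    A,B=plane("top",[(242.5,274.2),(295.7,265.6)],z);t=(-.1465-A[1])/(B-A)[1];print(z,A,B,"x at span",A[0]+t*(B-A)[0],"ang",np.degrees(np.arctan2(*(A-B)[:2])))
for _ in range(3):print(telemetry.current_ee_pos(),telemetry.current_tool_rot())
E
```

```text
tip (array([ 0.47012809, -0.20933959,  0.14679546]), array([ 0.47098305, -0.20941841,  0.14675446])) end (array([ 0.45171908, -0.08373392,  0.13390458]), array([ 0.45485971, -0.08397169,  0.13365033]))
0.115 [ 0.45020585 -0.08350618  0.115     ] [ 0.46690109 -0.20251887  0.115     ] x at span 0.4590426981414158 ang -7.9854107599678
0.135 [ 0.45180676 -0.08374711  0.135     ] [ 0.46813248 -0.20012568  0.135     ] x at span 0.4606098092678163 ang -7.985410759967796
0.155 [ 0.45340767 -0.08398804  0.155     ] [ 0.46936387 -0.19773249  0.155     ] x at span 0.46217692039421676 ang -7.9854107599677935
[ 0.46056095 -0.1465129   0.35999461] [-4.08184092e-05  9.97053252e-01  7.67125273e-02  4.14928119e-06]
[ 0.46056095 -0.1465129   0.35999461] [-4.08184092e-05  9.97053252e-01  7.67125273e-02  4.14928119e-06]
[ 0.46056095 -0.1465129   0.35999461] [-4.08184092e-05  9.97053252e-01  7.67125273e-02  4.14928119e-06]
```

```bash
python3 - <<'E'
from h import *
sp=np.array([.4605,-.1465,.2])
print(r.move_l(sp,vel=.1,guard=6));r.hold(.4)
f0=force(20);print(f0,telemetry.current_t())
z=.2
while z>.15:
    z-=.001 if z<.186 else .002
    r.move_l([sp[0],sp[1],z],vel=.03); f=force(8)-f0
    if abs(f[2])>.4: print(round(z,4),np.round(f,2),np.round(telemetry.current_torque(),2))
    if f[2]>.9: break
print(telemetry.current_t(),telemetry.current_ee_pos(),telemetry.current_opening())
a=vision.snapshot("side")[100:290,100:300]
cv2.imwrite("pics/low.png",cv2.resize(a,(630,600),interpolation=3)[:,:,::-1])
E
```

```text
False
[-0.0238517  -0.04360064 -2.00183629] 15.3583
0.194 [-0.15  0.37 -0.41] [-0.01  0.15  0.02]
0.192 [ 0.07 -0.02 -0.5 ] [0.   0.12 0.01]
0.183 [-0.05 -0.09 -0.41] [0.01 0.15 0.03]
0.18 [-0.05  0.06  1.4 ] [-0.03  0.16 -0.02]
19.9583 [ 0.46059586 -0.14655703  0.18014849] 0.01166015284791431
```

View pics/low.png

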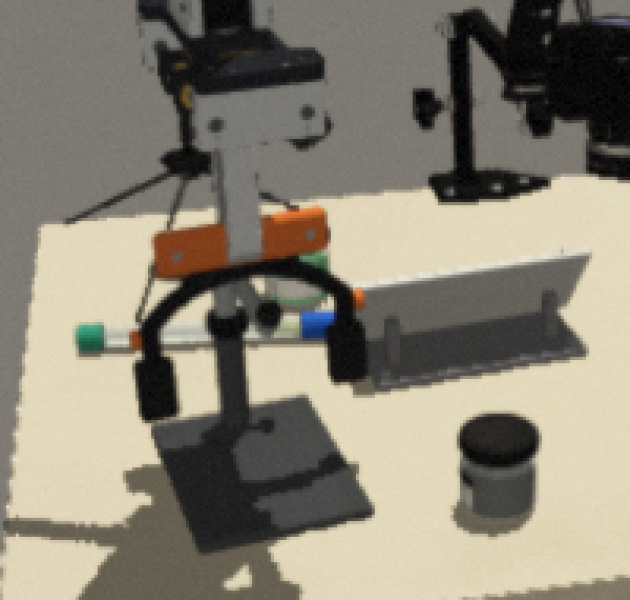

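```bash
python3 - <<'E'
from h import *
print(force(20))
r.move_l([.4605,-.1465,.1797],vel=.02);print(force(20))
gripper_to(.035);print(force())
r.move_l([.4605,-.1465,.30],vel=.08,guard=6)
print(telemetry.current_ee_pos(),telemetry.current_t())
a=vision.snapshot("side")[130:290,100:260];b=vision.snapshot("top")[200:320,200:360]
cv2.imwrite("pics/end.png",np.hstack([cv2.resize(a,(400,400),interpolation=3),cv2.copyMakeBorder(cv2.resize(b,(400,300),interpolation=3),0,100,0,0,0)])[:,:,::-1])
for t in("frame_arch","frame_pad","jar_white","jar_black","vial"): print(t,[(np.round(d["at"],3).tolist(),round(d["score"],2)) for d in models.mark_of(t,"side")[:1]])
E
```

```text
[ 0.00409106 -0.14701708 -0.26516641]
[ 0.24112493 -0.33466161  0.4044304 ]
[-0.10533587 -0.39636634  0.07832853]
[ 0.4602394  -0.14636686  0.29944451] 23.3083
frame_arch [([0.466, -0.149, 0.138], 0.56)]
frame_pad [([0.464, -0.143, 0.175], 0.57)]
jar_white [([0.808, -0.004, 0.001], 0.57)]
jar_black [([0.603, -0.212, 0.0], 0.95)]
vial [([0.776, -0.139, -0.003], 0.56)]
```

View pics/end.png

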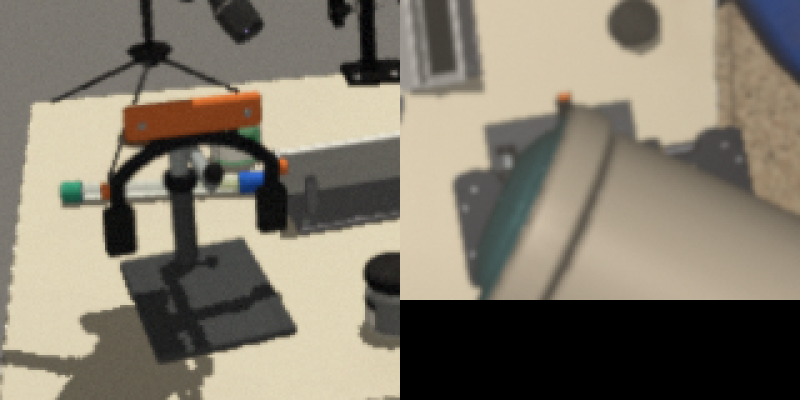

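The frame hangs over the bar, upright and square to it, between the post and the tip. The pad is at about (194,115) in the side crop, the gripper is clear, and the jars and bottle have not moved.

```bash
python3 -c "
from plant import r
r.hold(.5);print(r.sign_off())"
```

```text
the job is handed in; nothing more can be done
None
```

The frame hangs on the stand's bar, upright and square between the post and the tip; I let go only once the bar carried its weight, left the jars and dropper bottle where they were, and handed the job in at about 24 s.

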